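Scrub the drainer's cutlery cup, then wedge the board up to drain

TASK

Clean the dish drainer and set it to drain: scrub its cutlery cup with the bottle brush standing in it, two full strokes up and down without taking the bristles out of the cup, and leave the brush standing down in the cup. Then take the wooden wedge by its block and push it, flat on the worktop and nose first, under the middle of the drainer board's free end (the end away from the sink) until that end just lifts off its base by a little under a centimetre, raised by the wedge alone. Finish while still gripping the wedge there; leave the other things where they are.

Things in the scene. Friction and masses are not known exactly. Their poses are not given: they have to be found in the camera images.
- drainer: Fixed base of the dish drainer: two low grey skids 245 mm long, 14 mm high, 212 mm apart (centres), joined by a bar at the sink end only. Origin: on the worktop under the drainer's middle. +y points to the sink (hinge end), -y to the free end, +x away from the robot at yaw 0. Between the skids the space under the board is open from the free end, 196 mm wide.
- board (a joint): Tilt in rad of the white board (228 mm in x, 250 in y, 10 thick, 12 mm lip round its top) hinged at the drainer's y = +120 mm: 0 resting on the base, grows as the free end rises. The free edge is 250 mm from the hinge: 0.032 is a lift of 8 mm. It swings freely and falls back by its weight (3 to 4 N at the free edge).
- free_edge (a point): Middle of the lower edge of the board's free end, at the drainer's y = -130 mm; 14 mm above the worktop while the board rests.
- cup_floor (a point): Centre of the inner floor of the white cutlery cup that is part of the board: inner radius about 30 mm, outer 35 mm, inside depth 100 mm; at x = +55, y = +65, z = 29 mm from the drainer's origin. Axes as the drainer's, z up the cup.
- bottle_brush: Loose brush, 226 mm long, standing upright in the cup, 90 g. Origin: centre of the underside of the white bristles; z runs up the handle. Bristles: stiff round body of radius 25.5 mm, up to 86 mm; thin steel stem to 125 mm; round wooden handle, 18 mm thick, from 135 to 200 mm, thinner to the top at 226 mm.
- brush_grip (a point): Point on the axis of the brush handle, 175 mm above the brush's underside, where it is 18 mm thick: a good height to grip.
- wedge: Loose plain wooden wedge, 32 mm wide (x), 150 long (y), 160 g, flat on the worktop. Origin: centre of its underside; +y points to the nose. The top slopes up evenly from the nose (y = +75, 4 mm thick) to 28 mm at y = -25; behind it, y = -25 to -75 mm, is the grip block, 45 mm high. The ramp meets the resting board's edge with the nose 42 mm under it; 33 mm more lifts it 8 mm.
- wedge_nose (a point): Middle of the lower edge of the wedge's nose.
- mug: Bystander: white flowered mug, 88 x 116 x 90 mm, on the board near the cup. Origin: centre of its underside.
- spoon: Bystander: teaspoon 130 mm long, lying on the board. Origin: centre of its underside.
- salt: Bystander: salt shaker, 44 mm wide, 90 mm high, at the back right. Origin: centre of its underside.
- tea: Bystander: glass jar with lid, 84 mm wide, 142 mm high, at the back right. Origin: centre of its underside.
- carton: Bystander: dark carton, 55 x 105 x 150 mm, at the back right. Origin: centre of its underside.
- keys: Bystander: key ring, about 101 x 122 x 8 mm, lying at the front edge. Origin: centre of its underside.
- sachet: Bystander: white sachet, 48 x 68 x 10 mm, lying at the front edge. Origin: centre of its underside.
Things that resemble listed ones, but are neither listed nor needed, are in the scene too. What is meant by the bottle_brush is not pink, and is the larger of those in its own colour.

How it is judged:
On the way, in this order (a step that is already met when the one before it is completed fails the run):
1. the brush is drawn up in the cup (by 40 mm or more) (z of bottle_brush in the frame of cup_floor above 0.04 m), for 0.1 s.
2. the brush is pushed back down to the cup's floor (z of bottle_brush in the frame of cup_floor below 0.01 m), for 0.1 s.
3. the brush is drawn up a second time (z of bottle_brush in the frame of cup_floor above 0.04 m), for 0.1 s.
4. the brush is back down in the cup (z of bottle_brush in the frame of cup_floor below 0.01 m), for 0.1 s.
5. the wedge starts to lift the board off its base (value of joint board above 0.012 rad and contact force between wedge and drainer above 0.5 N), for 0.1 s.
At the end, for the whole second after the job is handed in: Board's free end 3.5 to 12.5 mm up, borne by the wedge (>1 N), untouched by the arm; wedge gripped (>2 N), still, flat on the worktop, nose at least 30 mm under the free end, within 60 mm of its middle and 0.35 rad of square; brush released, standing within 12 mm of the cup's floor (value of joint board between 0.014 and 0.05 rad and contact force between wedge and drainer above 1 N and contact force between the fingers and wedge above 2 N and contact force between each of the arm, the fingers and drainer below 0.5 N and height (world z) of wedge below 0.005 m and angle between wedge's own z axis and vertical below 0.07 rad and linear speed of wedge below 0.02 m/s and x of wedge_nose in the frame of drainer between -0.06 and 0.06 m and y of wedge_nose in the frame of drainer above -0.1 m and angle between the y axis of wedge and the y axis of drainer, either way round below 0.35 rad and z of bottle_brush in the frame of cup_floor below 0.012 m and horizontal distance between bottle_brush and cup_floor below 0.015 m and contact force between the fingers and bottle_brush below 0.1 N); the arm keeps its last pose, push and grip.
It fails at once if the bristles leave the cup (z of bottle_brush in the frame of cup_floor above 0.1 m).
It fails at once if the board is tipped up by more than 20 mm (value of joint board above 0.08 rad).
It fails at once if another thing is knocked or shifted by more than 40 mm (distance of any of mug, spoon, salt, tea, carton, keys, sachet from where it was at the start of the episode above 0.04 m).
It also fails if it takes over 51 s, if anything falls off the work surface, if the arm or the gripper's body presses on something with over 40 N, if the wrist force passes 120 N, or if a joint passes its speed limit or range.

ROBOT

A 6-joint arm with a two-finger parallel gripper is mounted at the origin on a cart in front of the work surface, level with it; the furniture and walls round the work are solid. World frame = base frame: x ahead of the robot, y to its left, z up, the work surface at z = 0. Lengths are in m, angles in rad, forces in N, time in s.
With the tool pointing down it reaches from about 0.375 to 0.9 m from the base axis. Payload 3.1 kg.
Tool frame: the origin (TCP) lies on the centre line of the jaws, within the pads' length; the fingertips stand 25 mm ahead of it and the grasp point (between the pads) lies 6 mm ahead of it (manip.tips_ahead is the distance from the TCP to the fingertips, in m); z points along the fingers, y is the direction in which the jaws open and shut (so a half turn about z gives the same grasp; the last joint's range is limited). The gripper opens to 85 mm and grips with 20 to 120 N. Pads are 22 mm wide; open, the fingers measure 114 mm over their backs; the gripper's body (76 mm by 85 mm) begins 54 mm behind the grasp point. The pads swing forward as they close: fully open they stand 13 mm farther back than shut.
Start: joints at [0.932, 0.527, 1.433, -0, 1.181, -0.178], TCP at [0.277, 0.56, 0.225] pointing down, gripper open.
Joint ranges: [-3.08, 3.08], [-0.75, 2.2], [0.22, 2.44], [-1.43, 4.57], [0, 2.65], [-2.85, 2.85]. Speed limits (rad/s): [2.79, 2.79, 3.14, 3.14, 3.14, 3.14].

INTERFACE

Orientations are given as a unit quaternion [x, y, z, w].
In Python, from station import manip gives the robot as it stands.
- The arm moves only by the tool play_rows, never from a script. Its argument "steps" is a list that holds one entry, the list of rows, each a list of 6 numbers: the shift along the tool's x, y, z in m, then the turn, a rotation vector about the tool's x, y, z in degrees. In form: [[[x, y, z, rx, ry, rz], ...]]. A call has 1 to 10 rows; each row shifts and turns the commanded pose from where the row before left it, along the tool's axes as they then stand; what a row does not reach is not made up. A row lasts 1/8 s, in which the tool goes at most 62.5 mm and 10.7 degrees, less where a joint would pass 70% of its speed; a pose out of reach is approached as far as the arm can. A call is refused whole if a number of a shift passes 0.0625 or a number of a turn 10.7, either way. A call with a gripper value outside its range is refused whole. "fingers" is the opening, from 0 (shut) to 1 (fully open), set as the call begins (left out, the last holds). The fingers move at their own pace and stop on an object; "squeeze" is the grip in N (left out, the last holds). Time passes only in rows, so rows that do not move let the fingers close. It gives the time, the measured TCP pose, the force and the opening at its end, in the units of the state.
- manip.sense(): the state, without advancing time (a new reading comes with each control period).
- manip.snapshot(name): name is "scene" or "top"; returns a dict with "img" (420x560x3 uint8, red, green, blue), "K" (3x3 intrinsics, pixels), "k1" (the pictures are not rectified: a ray, as slopes to the right and down, at radius r is drawn at 1 + k1 r^2 times it, then the intrinsics apply), "world_from_camera" (4x4, takes a point from camera to world coordinates). Camera axes: x right, y down, z forward; pixel columns grow to the right and rows downward; lengths in m; the calibration is good to about 2 mm. A picture is of the moment at which its call begins. There is no depth.
- manip.sign_off(): hands the job in, once; it reports no verdict.
Trained networks look in a picture, given as the dict that the camera call returned (one of the last four; its "shot" number tells which), for a name from the list of things; names that differ only in an ending like _2 or _b are one class to them, and where a whole thing is asked for, a point or a joint stands for the part that bears it (a point fixed in the world has none). Each returns a list of dicts, best first, with "score" (0 to 1); they miss things now and then, are a little off and sometimes report something else, mostly with a low value. They report only what shows in the picture. A call takes as long as a camera call. They do not tell look-alikes from the thing itself.
- manip.regions_of(label, picture): "pixels" (420x560 bool, what is visible of it) and "rect" ([left, top, right, bottom] in pixels, round what is visible of it).
- manip.pinpoint(label, picture): "point" ([column, row] in pixels: a listed point, or the origin of a listed thing).
The state is a dict: "t": time; "q": joint angles; "qd": joint speeds; "tau": joint torques, N m; "tcp_pos": TCP position; "tool_rot": TCP orientation; "force": force on the tool from outside, world axes, zero at the start; "ft_torque": the same for the moment, N m; "finger_gap": opening from 0.0 (shut) to 1.0 (fully open).
Only numpy, scipy, OpenCV 4.12 (cv2) and the standard library are available. Lean on these libraries where they do the work, as an engineer would, in place of code of your own. Each camera call takes 0.05 s, during which the arm holds its last target.

## Working session

There is one attempt and no reset: what is moved stays moved. The work goes in short steps, Python scripts to look and compute and a tool call to move; the robot and the scene stay as the last step left them, time stands still between calls to the robot, and variables do not carry over. Pictures are saved under pics/ and viewed, and the job is handed in when it is done.

Besides the shell and the picture viewer there is one more tool, called after "Call:" by a JSON object that holds its "api" and its "payload". play_rows: Moves the arm, as the interface text tells. Its arguments: {"type":"object","properties":{"steps":{"type":"array"},"fingers":{"type":"number"},"squeeze":{"type":"number"}},"required":["steps"]}

```bash
ls; mkdir -p pics; cat > h.py <<'E'
import numpy as np, cv2
from station import manip
from scipy.spatial.transform import Rotation as R
def ray(p,px):
    K=p["K"];k1=p["k1"]
    d=np.array([(px[0]-K[0,2])/K[0,0],(px[1]-K[1,2])/K[1,1]])
    s=d.copy()
    for _ in range(30): s=d/(1+k1*(s@s))
    T=p["world_from_camera"]; v=T[:3,:3]@np.r_[s,1]
    return T[:3,3],v/np.linalg.norm(v)
def onz(p,px,z):
    o,v=ray(p,px); return o+v*(z-o[2])/v[2]
def proj(p,X):
    T=np.linalg.inv(p["world_from_camera"]); c=T[:3,:3]@np.array(X)+T[:3,3]
    s=c[:2]/c[2]; s=s*(1+p["k1"]*(s@s)); K=p["K"]
    return np.array([K[0,0]*s[0]+K[0,2],K[1,1]*s[1]+K[1,2]])
def tri(a,b):
    A=np.zeros((3,3));y=np.zeros(3)
    for o,v in (a,b):
        P=np.eye(3)-np.outer(v,v);A+=P;y+=P@o
    X=np.linalg.solve(A,y)
    return X,[np.linalg.norm((np.eye(3)-np.outer(v,v))@(X-o)) for o,v in (a,b)]
E
python3 - <<'E'
from h import *
s=manip.sense();print(s, manip.tips_ahead)
P={}
for n in("scene","top"):
    p=manip.snapshot(n);P[n]=p;cv2.imwrite(f"pics/{n}0.png",cv2.resize(p["img"][:,:,::-1],(800,600)))
    print(n,p["K"].round(1).tolist(),p["k1"],p["world_from_camera"].round(3).tolist())
for l in["drainer","free_edge","cup_floor","bottle_brush","brush_grip","wedge","wedge_nose","mug"]:
    for n,p in P.items():
        print(l,n,[(np.round(d["point"],1).tolist(),round(d["score"],2)) for d in manip.pinpoint(l,p)][:4],[(np.round(d["rect"]).tolist(),round(d["score"],2)) for d in manip.regions_of(l,p)][:4])
E
```

```text
pics
{'t': 0.0, 'q': array([ 9.32466616e-01,  5.28460994e-01,  1.43389809e+00, -1.50238781e-05,
        1.18138245e+00, -1.78487466e-01]), 'qd': array([-0.00083331,  0.00086664, -0.00206192,  0.00139406, -0.00368688,
        0.00110994]), 'tau': array([-2.53210999e-07, -4.42359817e+01, -1.78021163e+01, -3.18624980e-04,
        8.47757474e-03,  1.12641357e-05]), 'tcp_pos': array([0.27691223, 0.55950171, 0.22413814]), 'tool_rot': array([ 2.27897807e-01,  9.73684464e-01, -9.88829663e-04, -4.20337634e-04]), 'force': array([-0.61585793, -0.66796814, -1.00047193]), 'ft_torque': array([ 0.01049285,  0.00432774, -0.01442046]), 'finger_gap': 1.0007006554559488} 0.025
scene [[382.5, 0.0, 278.8], [0.0, 382.5, 208.1], [0.0, 0.0, 1.0]] -0.04004406129680308 [[-0.999, 0.035, -0.03, 0.587], [0.045, 0.577, -0.815, 0.691], [-0.012, -0.816, -0.578, 0.641], [0.0, 0.0, 0.0, 1.0]]
top [[463.5, 0.0, 269.9], [0.0, 463.5, 200.8], [0.0, 0.0, 1.0]] 0.03500549508203788 [[0.009, -0.989, 0.15, 0.388], [-1.0, -0.01, -0.008, -0.031], [0.01, -0.15, -0.989, 1.413], [0.0, 0.0, 0.0, 1.0]]
drainer scene [([297.3, 287.6]
[... 1107 characters left out ...]
20.9, 283.9], 0.59)] [([188.0, 187.0, 212.0, 209.0], 0.68), ([214.0, 278.0, 228.0, 290.0], 0.63), ([324.0, 119.0, 333.0, 139.0], 0.44)]
wedge scene [([293.3, 199.0], 0.73)] [([281.0, 174.0, 303.0, 218.0], 0.64)]
wedge top [([334.1, 232.1], 0.74), ([268.0, 229.1], 0.59)] [([315.0, 220.0, 368.0, 237.0], 0.66)]
wedge_nose scene [([299.6, 219.0], 0.74), ([262.3, 236.1], 0.63)] [([283.0, 181.0, 304.0, 216.0], 0.69)]
wedge_nose top [([313.9, 232.4], 0.83)] [([314.0, 218.0, 364.0, 241.0], 0.88), ([192.0, 188.0, 212.0, 208.0], 0.65)]
mug scene [([319.6, 293.2], 0.6), ([295.5, 200.8], 0.27)] [([301.0, 252.0, 349.0, 312.0], 0.88)]
mug top [([204.8, 237.8], 0.85)] [([182.0, 222.0, 224.0, 256.0], 0.57)]
```

View pics/scene0.png

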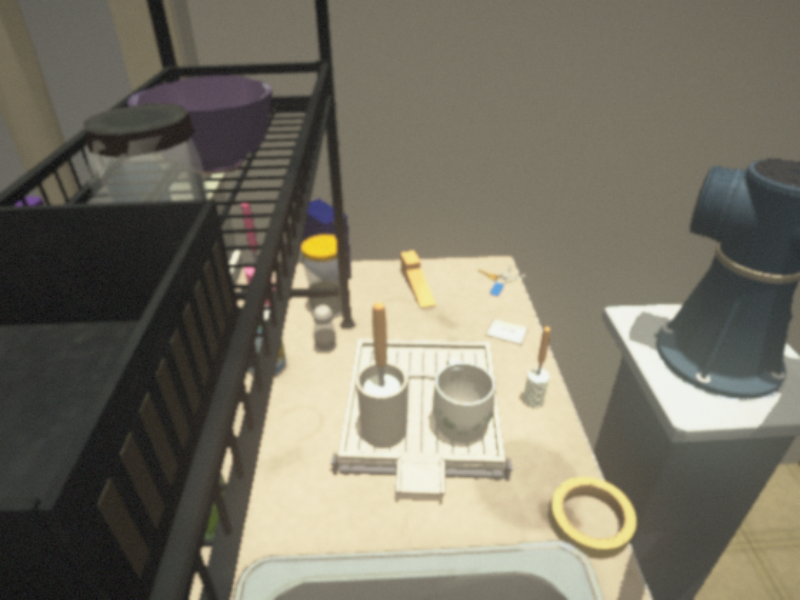

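View pics/top0.png

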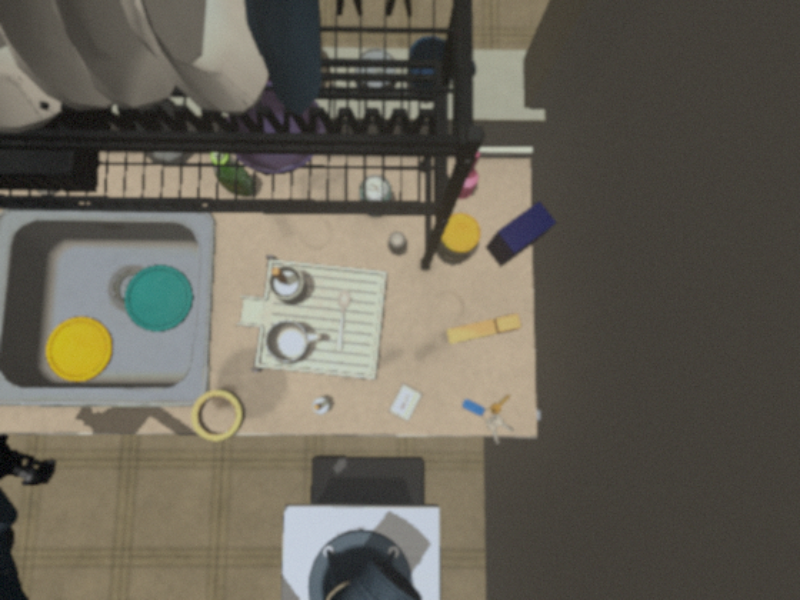

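```bash
python3 - <<'E'
from h import *
a=cv2.imread("pics/scene0.png")[280:520,300:580]
cv2.imwrite("pics/c1.png",cv2.resize(a,None,fx=2.5,fy=2.5,interpolation=2))
a=cv2.imread("pics/top0.png")[230:420,220:540]
cv2.imwrite("pics/c2.png",cv2.resize(a,None,fx=2.5,fy=2.5,interpolation=2))
E
```

```text
(no output)
```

View pics/c1.png

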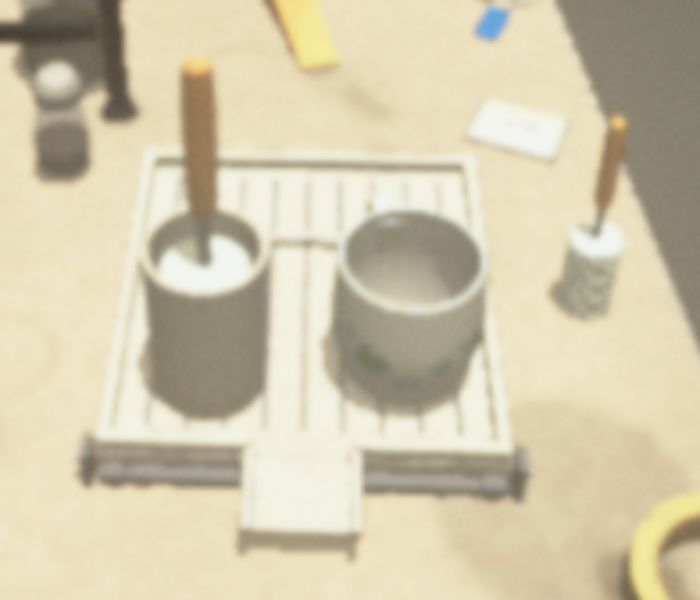

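View pics/c2.png

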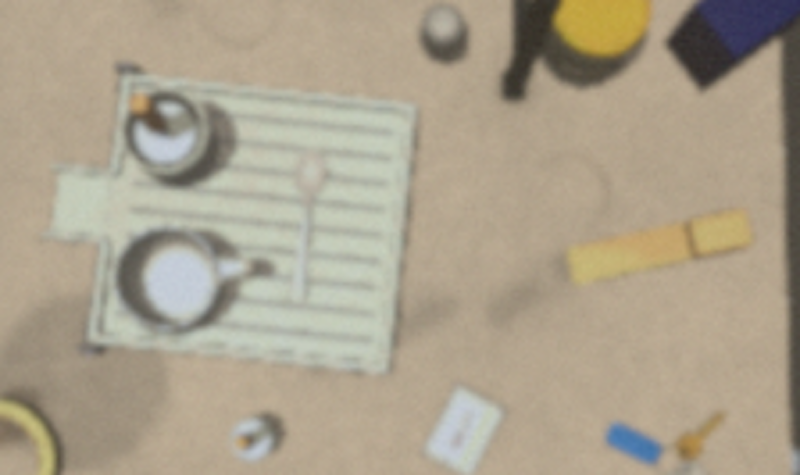

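The candidates for the brush, in native pixels of the scene picture, are:
- The one in the cup, handle at (264,234).
- A smaller one of the same colour standing in front of the drainer, at (378,255).
- A pink one at the back, at (174,159).
- A partly hidden thing at (228,228).

The one in the cup is the largest of its colour, isn't pink and stands in the white cup, so that is the bottle_brush. The close crop confirms it. The wedge is at top (334,232), with its nose towards the drainer.

```bash
python3 - <<'E'
from h import *
ps=manip.snapshot("scene");pt=manip.snapshot("top")
def two(l,a,b):
    X,e=tri(ray(ps,a),ray(pt,b));print(l,X.round(4),np.round(e,4))
two("grip",(263.9,234.5),(193.7,192.4)); two("cupfloor",(268.2,298.7),(202.6,204));two("free",(295.1,243.8),(265.9,227.2))
two("wedge",(293.3,199),(334.1,232.1));two("nose",(299.6,219),(313.9,232.4));two("drainer",(297.3,287.6),(223.3,223.5));two("mug",(319.6,293.2),(204.8,237.8))
n=lambda c:(( np.array(c)/2.5+[220,230]))*.7
for c in[(415,103),(388,373),(95,343),(128,75)]: print("corner",onz(pt,n(c),.036).round(4))
n1=lambda c:(( np.array(c)/2.5+[300,280]))*.7
for c in[(147,150),(477,158),(516,440),(100,437)]: print("cornerS",onz(ps,n1(c),.036).round(4))
print("rim top",onz(pt,n((163,138)),.129).round(4),"rim scene",onz(ps,n1((205,253)),.129).round(4))
print("handle top pts: top end",onz(pt,n((140,105)),.25), onz(ps,n1((196,68)),.25))
for c in[(568,248),(575,285),(686,222),(694,258),(740,210),(750,244)]: print("wedge",c,[onz(pt,n(c),z)[:2].round(4).tolist() for z in(.004,.028,.045)])
E
```

```text
grip [0.5931 0.1595 0.2071] [0.0016 0.0016]
cupfloor [0.5886 0.1586 0.0357] [0.0032 0.0032]
free [ 0.5201 -0.0315  0.0179] [0.001 0.001]
wedge [ 0.5084 -0.2382  0.0128] [0.0015 0.0015]
nose [ 0.5019 -0.1786 -0.0148] [0.0058 0.0058]
drainer [0.5285 0.0991 0.0023] [0.0022 0.0022]
mug [0.4844 0.1493 0.0361] [0.0001 0.0001]
corner [ 0.6306 -0.0432  0.036 ]
corner [ 0.4047 -0.0229  0.036 ]
corner [0.4272 0.2185 0.036 ]
corner [0.652  0.1993 0.036 ]
cornerS [ 0.6295 -0.0389  0.036 ]
cornerS [ 0.4038 -0.017   0.036 ]
cornerS [0.4256 0.2195 0.036 ]
cornerS [0.6518 0.205  0.036 ]
rim top [0.5843 0.1548 0.129 ] rim scene [0.5908 0.161  0.129 ]
handle top pts: top end [0.58942909 0.15431685 0.25      ] [0.5915553  0.15877868 0.25      ]
wedge (568, 248) [[0.512, -0.1751], [0.5099, -0.1726], [0.5084, -0.1709]]
wedge (575, 285) [[0.4805, -0.1809], [0.479, -0.1783], [0.4779, -0.1765]]
wedge (686, 222) [[0.5353, -0.2762], [0.5328, -0.272], [0.531, -0.269]]
wedge (694, 258) [[0.5045, -0.2825], [0.5026, -0.2782], [0.5012, -0.2751]]
wedge (740, 210) [[0.5461, -0.3225], [0.5434, -0.3176], [0.5415, -0.314]]
wedge (750, 244) [[0.517, -0.3304], [0.5148, -0.3253], [0.5133, -0.3217]]
```

```bash
python3 - <<'E'
from h import *
ps=manip.snapshot("scene");pt=manip.snapshot("top")
def plane(p,a,b):
    o,u=ray(p,a);_,v=ray(p,b);n=np.cross(u,v);return o,n/np.linalg.norm(n)
o,n=plane(pt,(100,147),(295,147))
for a in[(231,49),(205,150),(170,260),(126,420)]:
    c,v=ray(ps,a);t=((o-c)@n)/(v@n);print("rail",(c+v*t).round(3))
print("post",onz(pt,(297.5,185.5),0).round(3),onz(ps,(243,226),0).round(3))
s=manip.sense();M=R.from_quat(s["tool_rot"]).as_matrix();print(M.round(3))
t=s["tcp_pos"];print("tool delta to grip above", M.T@(np.array([.592,.158,.31])-t))
E
```

```text
rail [ 0.642 -0.036  0.481]
rail [0.605 0.587 0.59 ]
rail [0.598 0.66  0.612]
rail [0.597 0.679 0.616]
post [ 0.651 -0.128  0.   ] [ 0.655 -0.135  0.   ]
[[-0.896  0.444  0.   ]
 [ 0.444  0.896  0.   ]
 [-0.     0.    -1.   ]]
tool delta to grip above [-0.46043259 -0.22072094 -0.08489888]
```

Call:
{"api": "play_rows", "payload": {"steps": [[[0,0,-0.02,0,0,-8],[0,0,-0.02,0,0,-8.3],[0,0,-0.02,0,0,-8.3],[0,0,-0.02,0,0,-8.3],[0,0,-0.02,0,0,-8.3],[0,0,0,0,-7.5,0],[0,0,0,0,-7.5,0],[0,0,0,0,-7.5,0],[0,0,0,0,-7.5,0],[0,0,0,0,0,0]]], "fingers": 1, "squeeze": 35}}

```text
t: 3.15
tcp_pos: [0.2749, 0.559, 0.3239]
tool_rot: [-0.127, 0.958, 0.032, 0.255]
force: [0.1, 0.5, 0.3]
finger_gap: 0.998
```

```bash
cat > d.py <<'E'
from h import *
import sys
s=manip.sense();M=R.from_quat(s["tool_rot"]).as_matrix()
t=s["tcp_pos"];print(s["t"],t.round(4),"\n",M.round(3),s["q"].round(2),s["force"].round(1),s["finger_gap"])
def to(*X): print("delta",(M.T@(np.array(X)-t)).round(4))
E
python3 - <<'E'
from d import *
to(.541,.144,.297);to(.589,.157,.210)
E
```

```text
3.15 [0.2749 0.559  0.3239] 
 [[-0.838 -0.259  0.481]
 [-0.226  0.966  0.126]
 [-0.497 -0.003 -0.868]] [ 1.12  0.34  1.58 -0.49  0.92 -0.47] [0.1 0.5 0.3] 0.9984662260049495
delta [-0.1157 -0.4697  0.0988]
delta [-0.1156 -0.4693  0.199 ]
```

Call:
{"api": "play_rows", "payload": {"steps": [[[-0.0116,-0.047,0.0099,0,0,0],[-0.0116,-0.047,0.0099,0,0,0],[-0.0116,-0.047,0.0099,0,0,0],[-0.0116,-0.047,0.0099,0,0,0],[-0.0116,-0.047,0.0099,0,0,0],[-0.0116,-0.047,0.0099,0,0,0],[-0.0116,-0.047,0.0099,0,0,0],[-0.0116,-0.047,0.0099,0,0,0],[-0.0116,-0.047,0.0099,0,0,0],[-0.0116,-0.047,0.0099,0,0,0]]]}}

```text
t: 4.4
tcp_pos: [0.5453, 0.142, 0.2986]
tool_rot: [-0.124, 0.958, 0.034, 0.258]
force: [0.1, 0.8, -0.2]
finger_gap: 0.998
```

Call:
{"api": "play_rows", "payload": {"steps": [[[0,0,0,0,0,0],[0,0,0,0,0,0]]]}}

```text
t: 4.65
tcp_pos: [0.5433, 0.1437, 0.2976]
tool_rot: [-0.124, 0.958, 0.034, 0.257]
force: [-0.2, 0.4, 0.1]
finger_gap: 1.003
```

```bash
python3 - <<'E'
from d import *
to(.589,.157,.210)
for n in("scene","top"):
    p=manip.snapshot(n);cv2.imwrite(f"pics/{n}1.png",cv2.resize(p["img"][:,:,::-1],(800,600)))
E
```

```text
4.65 [0.5433 0.1437 0.2976] 
 [[-0.838 -0.255  0.483]
 [-0.221  0.967  0.128]
 [-0.5    0.001 -0.866]] [-0.02  0.19  1.9   0.26  0.57 -2.03] [-0.2  0.4  0.1] 1.0027296048476184
delta [0.0026 0.0011 0.0997]
```

View pics/scene1.png

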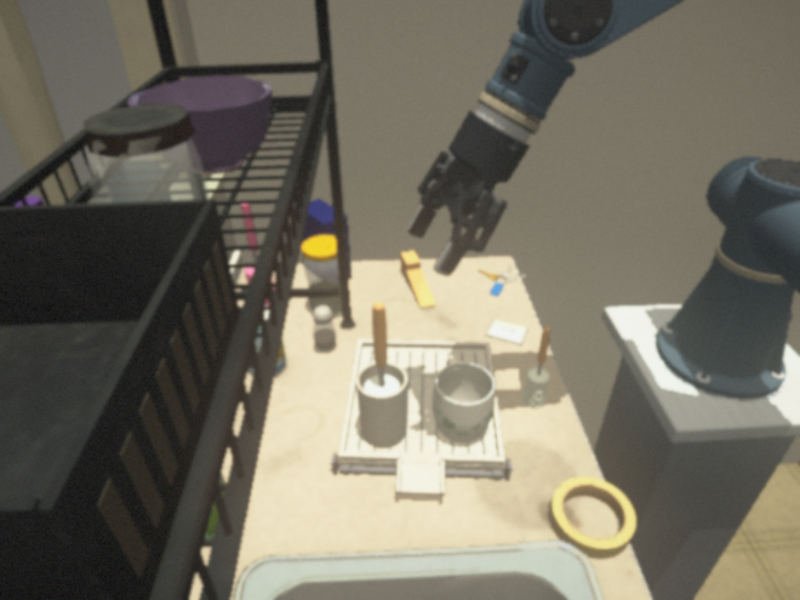

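View pics/top1.png

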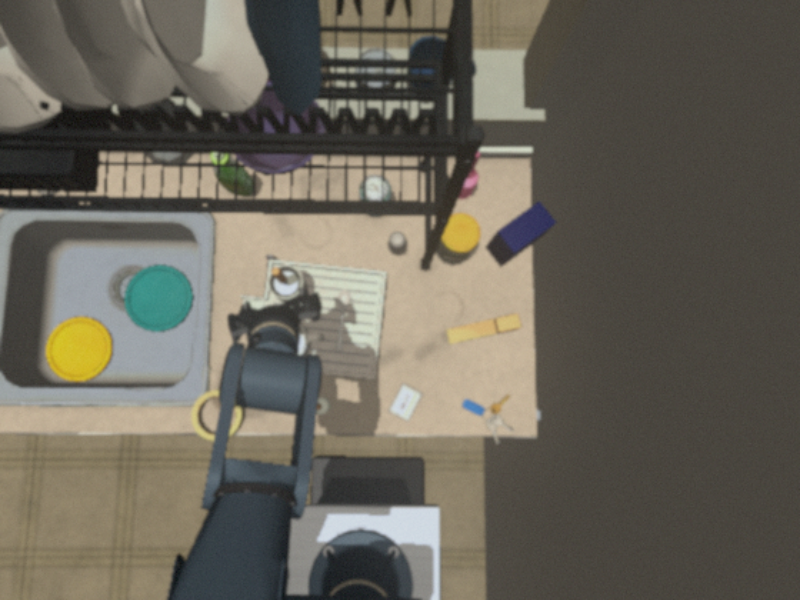

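The gripper sits just in front of the cup, with its fingers on both sides of the brush handle (top view about (278,275)), and the path is clear. I'll go in along the tool axis and close.

Call:
{"api": "play_rows", "payload": {"steps": [[[0.0007,0.0003,0.025,0,0,0],[0.0007,0.0003,0.025,0,0,0],[0.0006,0.0003,0.025,0,0,0],[0.0006,0.0003,0.025,0,0,0],[0,0,0,0,0,0],[0,0,0,0,0,0]]]}}

```text
t: 5.5
tcp_pos: [0.5882, 0.1586, 0.2101]
tool_rot: [-0.126, 0.958, 0.034, 0.257]
force: [0.1, 0.1, 0.3]
finger_gap: 1.0
```

Call:
{"api": "play_rows", "payload": {"steps": [[[0,0,0,0,0,0],[0,0,0,0,0,0],[0,0,0,0,0,0],[0,0,0,0,0,0],[0,0,0,0,0,0],[0,0,0,0,0,0]]], "fingers": 0, "squeeze": 35}}

```text
t: 6.25
tcp_pos: [0.5892, 0.1575, 0.2099]
tool_rot: [-0.125, 0.958, 0.033, 0.257]
force: [0.0, -0.5, 2.8]
finger_gap: 0.185
```

```bash
python3 - <<'E'
from d import *
to(*(t+[0,0,.06]))
p=manip.snapshot("scene");cv2.imwrite(f"pics/scene2.png",cv2.resize(p["img"][130:380,180:400,::-1],None,fx=2.4,fy=2.4,interpolation=2))
E
```

```text
6.25 [0.5892 0.1575 0.2099] 
 [[-0.836 -0.256  0.485]
 [-0.222  0.967  0.128]
 [-0.501 -0.    -0.865]] [ 0.02  0.4   1.9   0.35  0.35 -2.11] [ 0.  -0.5  2.8] 0.1849201829946284
delta [-0.0301 -0.     -0.0519]
```

View pics/scene2.png

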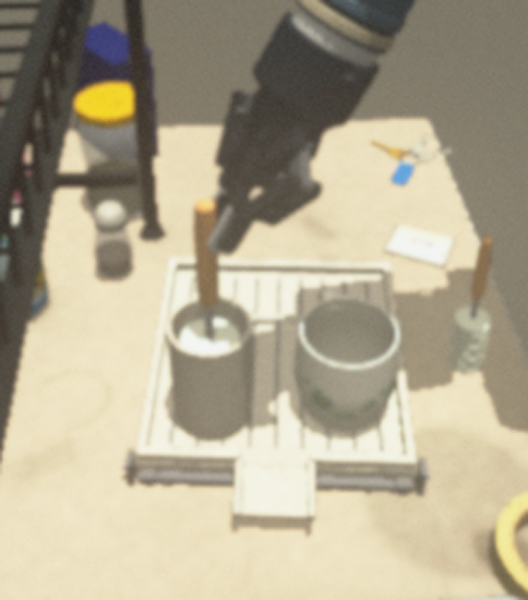

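```bash
python3 - <<'E'
from d import *
p=manip.snapshot("scene");q=manip.snapshot("top")
f=lambda X:((proj(p,X)-[180,130])*2.4).round(0)
z=M[:,2]
print("tcp",f(t),"grasp",f(t+.006*z),"tip",f(t+.025*z),"tip near",f(t+.025*z+M[:,1]*.012))
for h in(.135,.16,.175,.2,.226): print(h,f((.59,.157,.029+h)),f((.6,.157,.029+h)))
print([d for d in manip.pinpoint("brush_grip",p)][:2],[d for d in manip.pinpoint("brush_grip",q)][:2])
cv2.imwrite("pics/top2.png",cv2.resize(q["img"][150:290,140:300,::-1],None,fx=4,fy=4,interpolation=2))
cv2.imwrite("pics/scene3.png",cv2.resize(p["img"][180:290,220:340,::-1],None,fx=5,fy=5,interpolation=2))
E
```

```text
6.3 [0.5892 0.1575 0.2099] 
 [[-0.836 -0.256  0.485]
 [-0.222  0.967  0.128]
 [-0.501 -0.    -0.865]] [ 0.02  0.4   1.9   0.35  0.35 -2.11] [ 0.2 -0.4  2.2] 0.1825534572557172
tcp [209. 246.] grasp [205. 252.] tip [194. 272.] tip near [198. 282.]
0.135 [209. 292.] [196. 293.]
0.16 [208. 267.] [195. 268.]
0.175 [208. 252.] [194. 253.]
0.2 [207. 226.] [193. 226.]
0.226 [206. 197.] [192. 197.]
[{'point': [262.9, 236.6], 'score': 0.83}, {'point': [380.1, 239.6], 'score': 0.71}] [{'point': [331.4, 111.7], 'score': 0.68}, {'point': [195.4, 191.0], 'score': 0.54}]
```

View pics/top2.png

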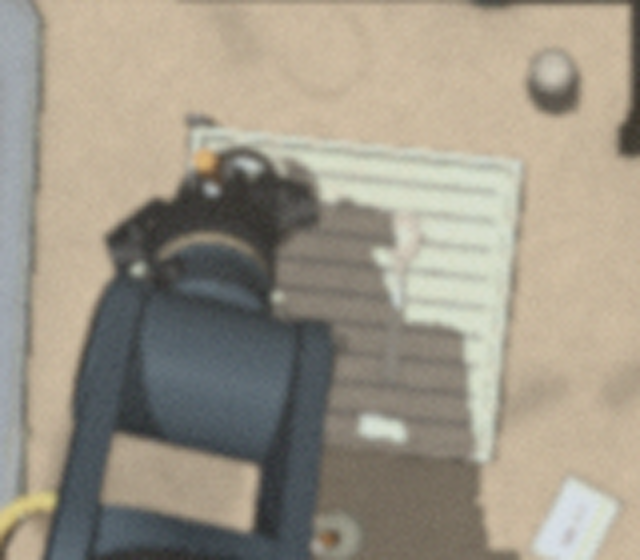

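View pics/scene3.png

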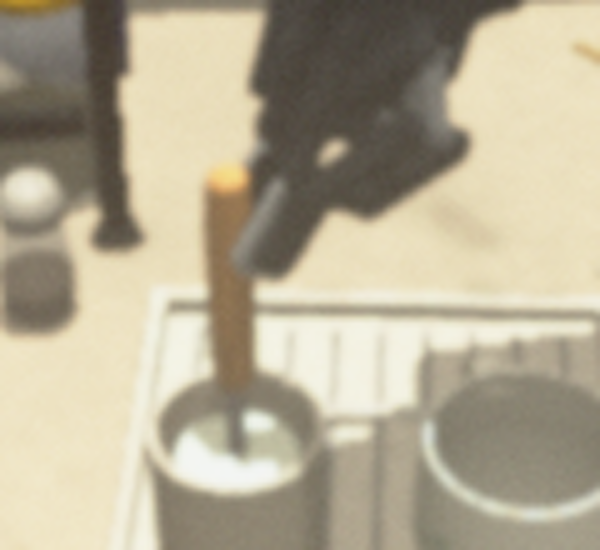

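```bash
python3 - <<'E'
from d import *
ps=manip.snapshot("scene");pt=manip.snapshot("top")
z=M[:,2];y=M[:,1]
for n,p in(("scene",ps),("top",pt)):
    im=cv2.resize(p["img"][:,:,::-1],None,fx=4,fy=4,interpolation=2)
    for X,c in((t,(0,0,255)),(t+.025*z,(0,255,0)),(t-.048*z,(255,0,0)),(t-.14*z,(255,255,0)),(t+.025*z+.012*y,(255,0,255))):
        a=proj(p,X)*4; cv2.circle(im,(int(a[0]),int(a[1])),5,c,-1)
    c=(proj(p,t)*4).astype(int); cv2.imwrite(f"pics/m_{n}.png",im[max(0,c[1]-350):c[1]+200,max(0,c[0]-250):c[0]+400])
T1=(.5433,.1437,.2976)
im=cv2.imread("pics/scene1.png")
for X,c in((np.array(T1),(0,0,255)),(T1+.012*z+y*.047,(0,255,0)),(T1+.012*z-y*.047,(0,255,0)),(T1-.048*z,(255,0,0))):
    a=proj(ps,X)/.7; cv2.circle(im,(int(a[0]),int(a[1])),2,c,-1)
cv2.imwrite("pics/m1.png",cv2.resize(im[100:330,330:600],None,fx=2.5,fy=2.5))
E
```

```text
6.5 [0.5891 0.1576 0.2099] 
 [[-0.836 -0.256  0.484]
 [-0.222  0.967  0.128]
 [-0.501 -0.    -0.865]] [ 0.02  0.4   1.9   0.35  0.35 -2.11] [ 0.3 -1.6  3.1] 0.18820279973523654
```

View pics/m_scene.png

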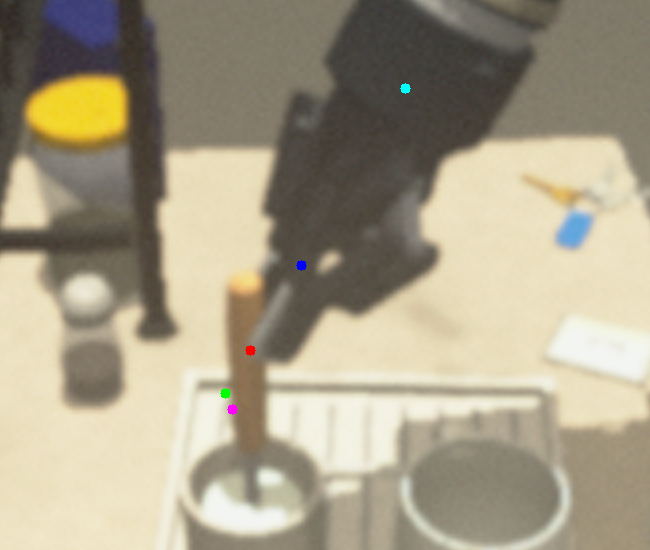

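View pics/m_top.png

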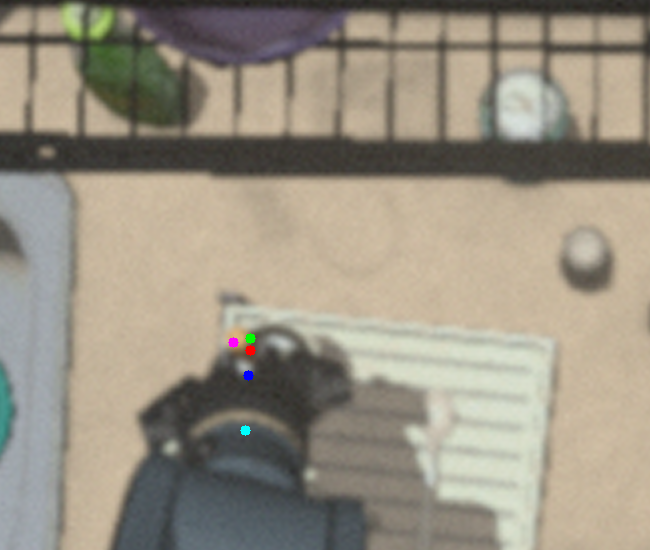

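View pics/m1.png

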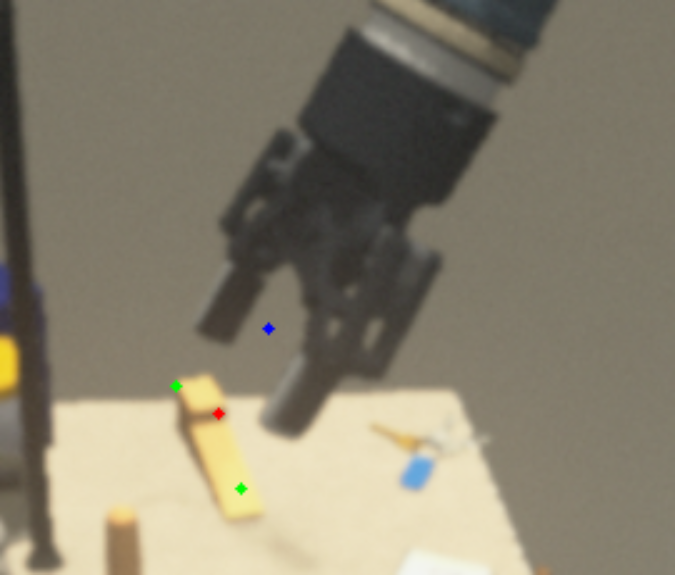

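The picture disagrees with the reported TCP: the drawn fingertips are about 25–30 mm short of where the TCP puts them, and the gap of 0.185 (under 18 mm) fits tips that catch only the handle's edge. I'll open, advance 20 mm and look again.

Call:
{"api": "play_rows", "payload": {"steps": [[[0,0,0,0,0,0],[0,0,0,0,0,0],[0,0,0,0,0,0],[0,0,0.01,0,0,0],[0,0,0.01,0,0,0],[0,0,0,0,0,0]]], "fingers": 0.6}}

```text
t: 7.35
tcp_pos: [0.5982, 0.1603, 0.1908]
tool_rot: [-0.125, 0.958, 0.034, 0.256]
force: [0.2, 0.8, 0.6]
finger_gap: 0.598
```

```bash
python3 - <<'E'
from d import *
ps=manip.snapshot("scene");pt=manip.snapshot("top")
z=M[:,2];y=M[:,1]
for n,p in(("scene",ps),("top",pt)):
    im=cv2.resize(p["img"][:,:,::-1],None,fx=4,fy=4,interpolation=2)
    c=(proj(p,t)*4).astype(int); cv2.imwrite(f"pics/n_{n}.png",im[max(0,c[1]-350):c[1]+200,max(0,c[0]-250):c[0]+400])
im=cv2.resize(ps["img"][:,:,::-1],(800,600))
for X in((0,0,0),(.095,0,0),(0,.095,0),(0,-.095,0),(0,0,.2)):
    a=proj(ps,X)/.7;cv2.circle(im,(int(a[0]),int(a[1])),2,(0,0,255),-1)
cv2.imwrite("pics/n_base.png",im)
im=cv2.resize(pt["img"][:,:,::-1],(800,600))
for X in((0,0,0),(.095,0,0),(0,.095,0),(0,-.095,0)):
    a=proj(pt,X)/.7;print(a)
E
```

```text
7.35 [0.5982 0.1603 0.1908] 
 [[-0.838 -0.256  0.481]
 [-0.222  0.967  0.128]
 [-0.498  0.001 -0.867]] [ 0.02  0.44  1.89  0.38  0.32 -2.14] [0.2 0.8 0.6] 0.5978919349925025
[361.5915162  583.37944418]
[362.30168108 533.44855906]
[314.2110496  583.17747132]
[408.89184677 583.68491737]
```

View pics/n_scene.png

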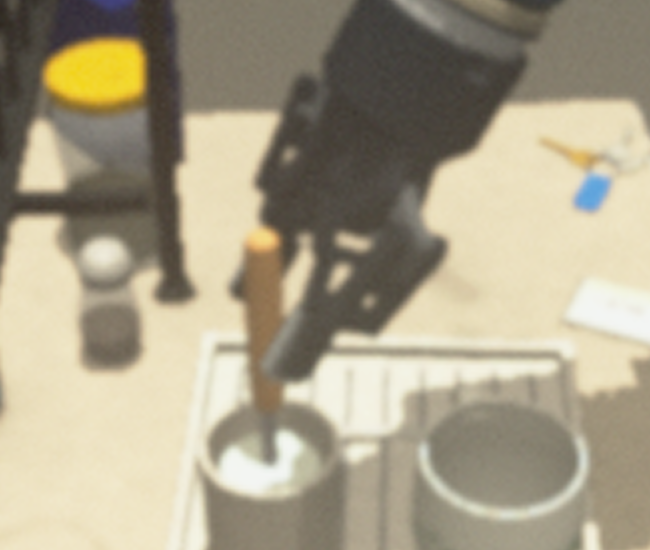

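View pics/n_top.png

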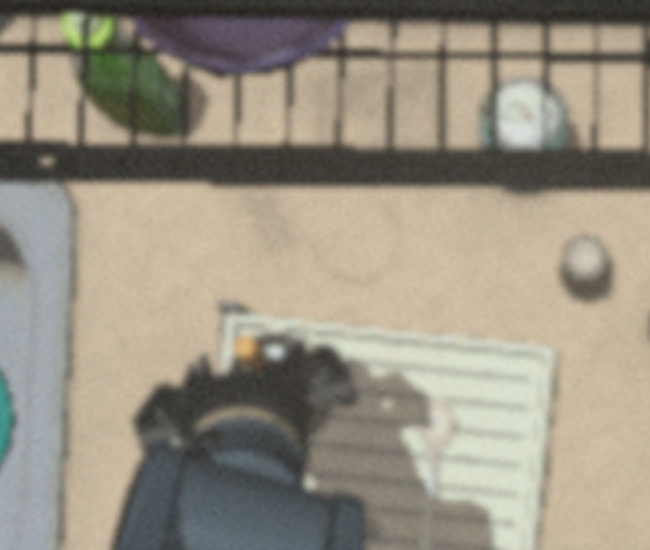

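View pics/n_base.png

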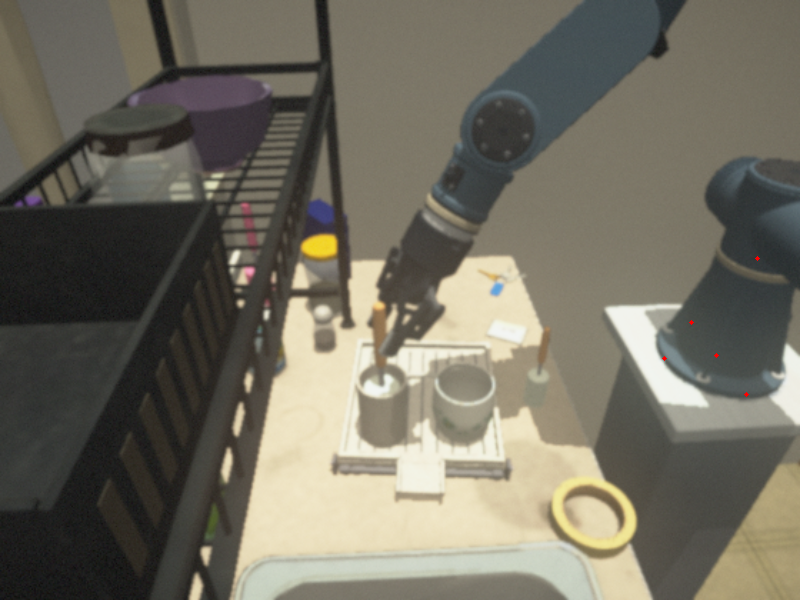

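The fingers straddle the handle, but their tips (midpoint about (260,332) in the crop) only just reach its axis. The robot base projects where it should, so the cameras are right. I'll advance another 10 mm and close.

Call:
{"api": "play_rows", "payload": {"steps": [[[0,0,0.006,0,0,0],[0,0,0.006,0,0,0],[0,0,0,0,0,0]]]}}

```text
t: 7.82
tcp_pos: [0.6041, 0.1617, 0.1812]
tool_rot: [-0.125, 0.958, 0.033, 0.256]
force: [-0.0, -0.2, -0.7]
finger_gap: 0.6
```

Call:
{"api": "play_rows", "payload": {"steps": [[[0,0,0,0,0,0],[0,0,0,0,0,0],[0,0,0,0,0,0],[0,0,0,0,0,0],[0,0,0,0,0,0]]], "fingers": 0, "squeeze": 35}}

```text
t: 8.45
tcp_pos: [0.6041, 0.1616, 0.1818]
tool_rot: [-0.125, 0.958, 0.033, 0.257]
force: [-0.0, -1.1, -1.3]
finger_gap: 0.2
```

```bash
python3 - <<'E'
from d import *
to(*(t+[0,0,.06]))
ps=manip.snapshot("scene");pt=manip.snapshot("top")
for n,p in(("scene",ps),("top",pt)):
    im=cv2.resize(p["img"][:,:,::-1],None,fx=4,fy=4,interpolation=2)
    c=(proj(p,t)*4).astype(int); cv2.imwrite(f"pics/o_{n}.png",im[max(0,c[1]-350):c[1]+200,max(0,c[0]-250):c[0]+400])
E
```

```text
8.45 [0.6041 0.1616 0.1818] 
 [[-0.837 -0.256  0.483]
 [-0.222  0.967  0.128]
 [-0.5   -0.    -0.866]] [ 0.03  0.46  1.89  0.4   0.3  -2.16] [-0.  -1.1 -1.3] 0.20004175821796155
delta [-0.03  -0.    -0.052]
```

View pics/o_scene.png

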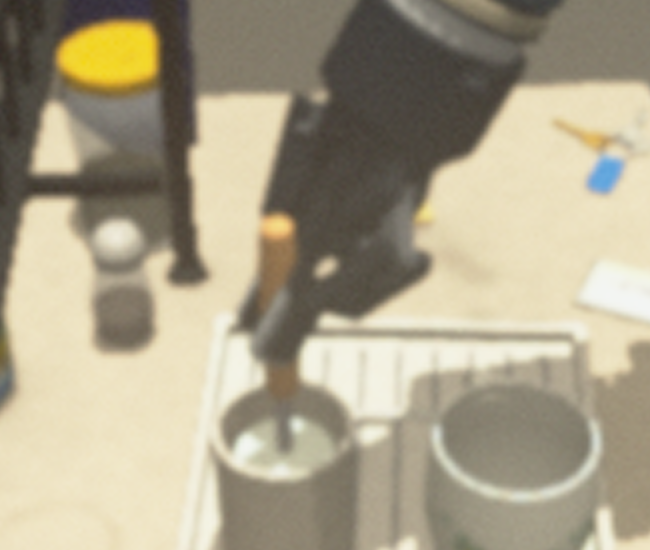

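View pics/o_top.png

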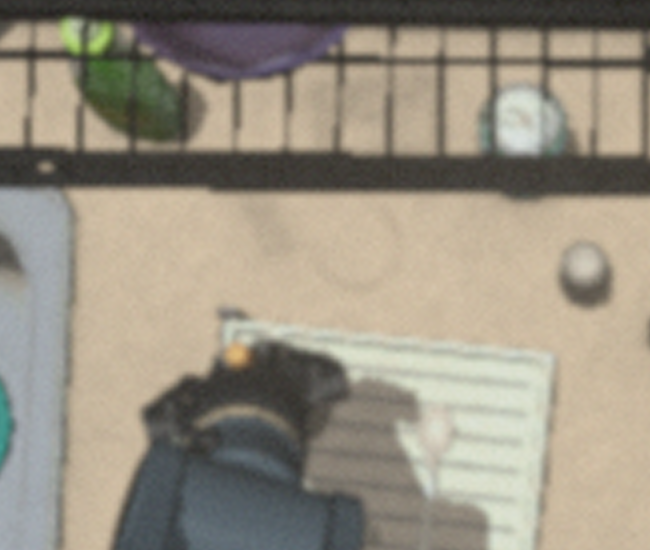

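The near finger now covers the handle and the gap is 0.20, so the grip is full. Now the first stroke up, 60 mm.

Call:
{"api": "play_rows", "payload": {"steps": [[[-0.005,0,-0.0087,0,0,0],[-0.005,0,-0.0087,0,0,0],[-0.005,0,-0.0087,0,0,0],[-0.005,0,-0.0087,0,0,0],[-0.005,0,-0.0087,0,0,0],[-0.005,0,-0.0087,0,0,0],[0,0,0,0,0,0],[0,0,0,0,0,0]]]}}

```text
t: 9.55
tcp_pos: [0.6037, 0.1617, 0.2417]
tool_rot: [-0.125, 0.958, 0.034, 0.256]
force: [-0.6, 0.4, -1.4]
finger_gap: 0.2
```

```bash
python3 - <<'E'
from d import *
ps=manip.snapshot("scene");p=ps
im=cv2.resize(p["img"][:,:,::-1],None,fx=4,fy=4,interpolation=2)
c=(proj(p,t)*4).astype(int); cv2.imwrite(f"pics/p_scene.png",im[max(0,c[1]-350):c[1]+250,max(0,c[0]-250):c[0]+400])
print(manip.pinpoint("brush_grip",p)[:2])
E
```

```text
9.55 [0.6037 0.1617 0.2417] 
 [[-0.837 -0.256  0.483]
 [-0.222  0.967  0.128]
 [-0.499  0.    -0.866]] [ 0.03  0.36  1.83  0.27  0.45 -2.01] [-0.6  0.4 -1.4] 0.19965637695039115
[{'point': [174.7, 155.8], 'score': 0.71}, {'point': [380.1, 241.3], 'score': 0.62}]
```

View pics/p_scene.png

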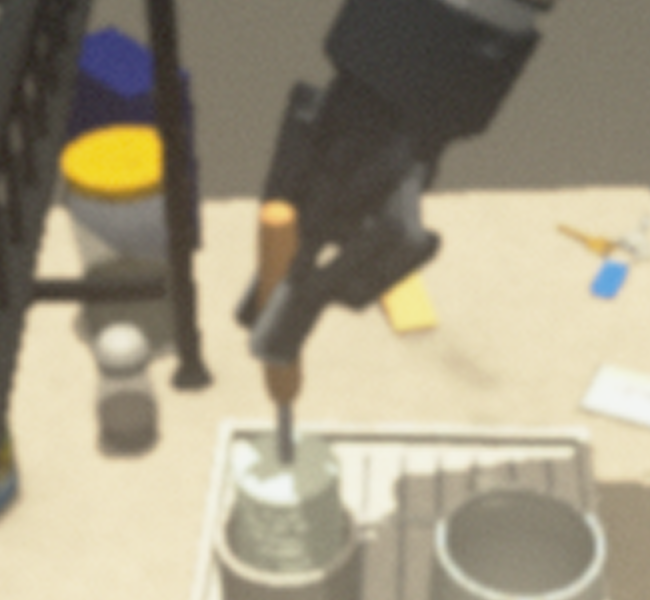

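The brush is up 60 mm with its bristles still in the cup and no slip (the gap holds at 0.20). Now down, up and down again.

Call:
{"api": "play_rows", "payload": {"steps": [[[0.005,0,0.0087,0,0,0],[0.005,0,0.0087,0,0,0],[0.005,0,0.0087,0,0,0],[0.005,0,0.0087,0,0,0],[0.005,0,0.0087,0,0,0],[0.005,0,0.0085,0,0,0],[0,0,0,0,0,0],[0,0,0,0,0,0]]]}}

```text
t: 10.65
tcp_pos: [0.6041, 0.1615, 0.1817]
tool_rot: [-0.125, 0.958, 0.033, 0.257]
force: [0.5, -2.1, -2.0]
finger_gap: 0.2
```

```bash
python3 - <<'E'
from d import *
p=manip.snapshot("scene")
im=cv2.resize(p["img"][:,:,::-1],None,fx=4,fy=4,interpolation=2)
c=(proj(p,t)*4).astype(int); cv2.imwrite(f"pics/q_scene.png",im[max(0,c[1]-350):c[1]+250,max(0,c[0]-250):c[0]+400])
E
```

```text
10.65 [0.6041 0.1615 0.1817] 
 [[-0.837 -0.257  0.483]
 [-0.223  0.967  0.128]
 [-0.5   -0.001 -0.866]] [ 0.03  0.46  1.89  0.4   0.3  -2.16] [ 0.5 -2.1 -2. ] 0.20038513144999506
```

View pics/q_scene.png

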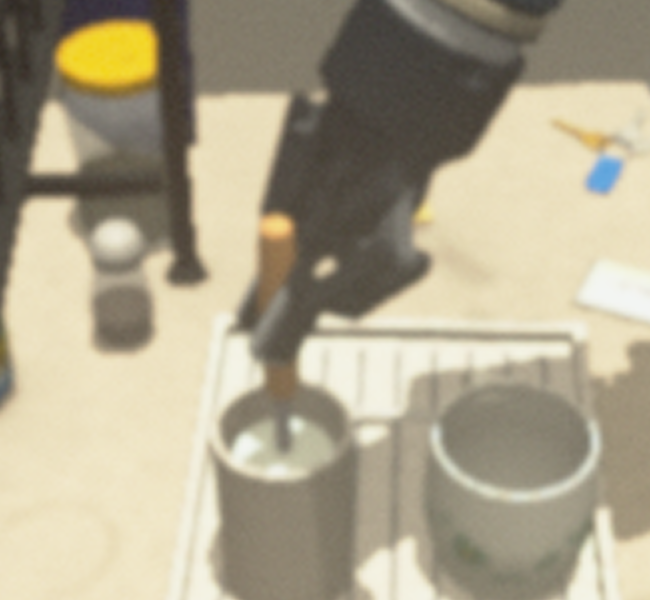

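The brush is back down, and the picture matches the one from before the stroke. Second stroke next.

Call:
{"api": "play_rows", "payload": {"steps": [[[-0.005,0,-0.0087,0,0,0],[-0.005,0,-0.0087,0,0,0],[-0.005,0,-0.0087,0,0,0],[-0.005,0,-0.0087,0,0,0],[-0.005,0,-0.0087,0,0,0],[-0.005,0,-0.0087,0,0,0],[0,0,0,0,0,0],[0,0,0,0,0,0]]]}}

```text
t: 11.7
tcp_pos: [0.6038, 0.1618, 0.2421]
tool_rot: [-0.125, 0.958, 0.034, 0.257]
force: [0.9, 0.3, -0.2]
finger_gap: 0.199
```

Call:
{"api": "play_rows", "payload": {"steps": [[[0.005,0,0.0087,0,0,0],[0.005,0,0.0087,0,0,0],[0.005,0,0.0087,0,0,0],[0.005,0,0.0087,0,0,0],[0.005,0,0.0087,0,0,0],[0.005,0,0.0087,0,0,0],[0,0,0,0,0,0],[0,0,0,0,0,0]]]}}

```text
t: 12.7
tcp_pos: [0.604, 0.1615, 0.1816]
tool_rot: [-0.125, 0.958, 0.033, 0.257]
force: [1.5, -3.5, -1.3]
finger_gap: 0.2
```

Call:
{"api": "play_rows", "payload": {"steps": [[[0,0,0,0,0,0],[0,0,0,0,0,0],[0,0,0,0,0,0]]], "fingers": 0.6}}

```text
t: 13.08
tcp_pos: [0.6037, 0.162, 0.1819]
tool_rot: [-0.125, 0.958, 0.034, 0.256]
force: [-0.3, -0.6, -0.2]
finger_gap: 0.601
```

Call:
{"api": "play_rows", "payload": {"steps": [[[0,0,0,0,0,0],[0,0,-0.02,0,0,0],[0,0,-0.03,0,0,0],[0,0,-0.03,0,0,0],[0,0,-0.03,0,0,0],[0,0,-0.03,0,0,0],[0,0,0,0,0,0]]]}}

```text
t: 13.95
tcp_pos: [0.5366, 0.1438, 0.3054]
tool_rot: [-0.125, 0.957, 0.033, 0.259]
force: [0.2, 0.6, 0.7]
finger_gap: 0.601
```

```bash
python3 - <<'E'
from d import *
ps=manip.snapshot("scene");pt=manip.snapshot("top")
for n,p in(("scene",ps),("top",pt)): cv2.imwrite(f"pics/{n}5.png",cv2.resize(p["img"][:,:,::-1],(800,600)))
E
```

```text
13.95 [0.5366 0.1438 0.3054] 
 [[-0.835 -0.256  0.487]
 [-0.222  0.967  0.128]
 [-0.504 -0.001 -0.864]] [-0.02  0.17  1.9   0.25  0.58 -2.02] [0.2 0.6 0.7] 0.6005049559974617
```

View pics/scene5.png

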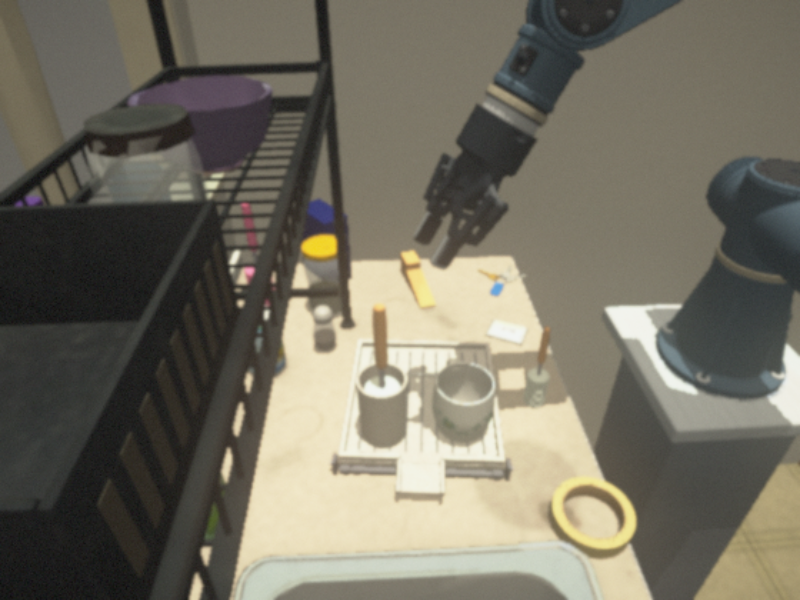

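View pics/top5.png

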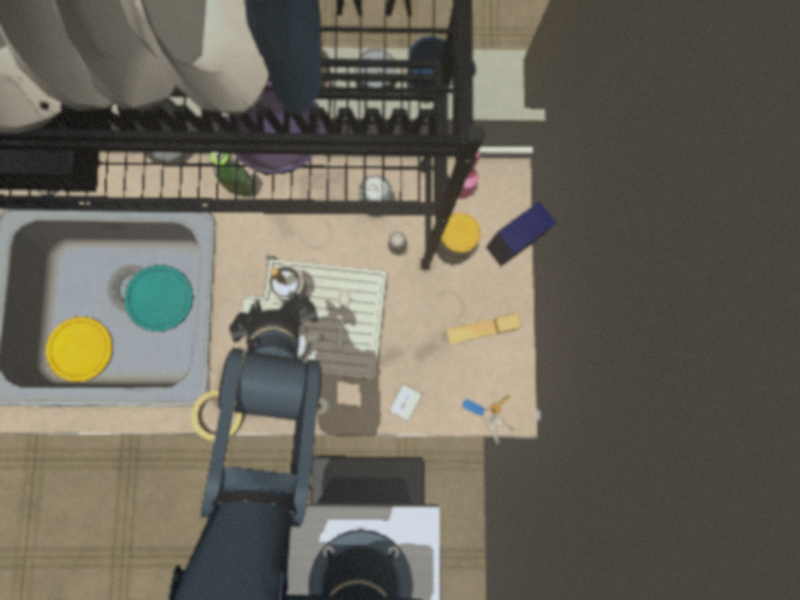

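The brush stands in the cup again and is released (handle top at (380,308)). Now the wedge: bring the tool upright and turn the jaws across the wedge.

Call:
{"api": "play_rows", "payload": {"steps": [[[0,0,0,0,7.5,0],[0,0,0,0,7.5,0],[0,0,0,0,7.5,0],[0,0,0,0,7.5,0],[0,0,0,0,0,9.3],[0,0,0,0,0,9.3],[0,0,0,0,0,9.3],[0,0,0,0,0,9.3],[0,0,0,0,0,9.3],[0,0,0,0,0,9.3]]]}}

```text
t: 15.3
tcp_pos: [0.5362, 0.144, 0.3009]
tool_rot: [0.352, 0.936, -0.001, -0.002]
force: [0.2, 0.1, 0.0]
finger_gap: 0.602
```

Call:
{"api": "play_rows", "payload": {"steps": [[[0,0,0,0,0,9.3],[0,0,0,0,0,9.3],[0,0,0,0,0,9.3],[0,0,0,0,0,9.3],[0,0,0,0,0,0]]], "fingers": 1}}

```text
t: 15.92
tcp_pos: [0.5362, 0.1439, 0.3013]
tool_rot: [0.63, 0.777, -0.001, -0.001]
force: [-0.3, -0.3, -0.1]
finger_gap: 1.001
```

```bash
python3 - <<'E'
from d import *
to(.522,-.295,.17)
ps=manip.snapshot("scene");pt=manip.snapshot("top")
Wc=[]
for l in("wedge","wedge_nose"):
    a=manip.pinpoint(l,ps);b=manip.pinpoint(l,pt)
    print(l,[(d["point"],d["score"]) for d in a[:2]],[(d["point"],d["score"]) for d in b[:2]])
    for d in b[:2]: print(onz(pt,d["point"],0).round(4))
    for d in a[:2]: print(onz(ps,d["point"],0).round(4))
E
```

```text
15.925 [0.5362 0.1439 0.3013] 
 [[-0.207  0.978 -0.003]
 [ 0.978  0.207  0.   ]
 [ 0.001 -0.003 -1.   ]] [ 0.06  0.35  1.51  0.    1.28 -0.15] [-0.3 -0.3 -0.1] 1.0014943936244007
delta [-0.4265 -0.1046  0.1313]
wedge [([296.5, 198.9], 0.7), ([349.2, 192.1], 0.34)] [([339.0, 231.6], 0.94)]
[ 0.5096 -0.2548  0.    ]
[ 0.4987 -0.2575  0.    ]
[ 0.334  -0.2849  0.    ]
wedge_nose [([297.7, 219.0], 0.78)] [([313.2, 235.2], 0.89)]
[ 0.4978 -0.1759  0.    ]
[ 0.5036 -0.1574  0.    ]
```

Call:
{"api": "play_rows", "payload": {"steps": [[[-0.043,-0.0105,0.013,0,0,0],[-0.043,-0.0105,0.013,0,0,0],[-0.043,-0.0105,0.013,0,0,0],[-0.043,-0.0105,0.013,0,0,0],[-0.043,-0.0105,0.013,0,0,0],[-0.043,-0.0105,0.013,0,0,0],[-0.043,-0.0105,0.013,0,0,0],[-0.043,-0.0105,0.013,0,0,0],[-0.043,-0.0105,0.013,0,0,0],[-0.04,-0.01,0.013,0,0,0]]]}}

```text
t: 17.48
tcp_pos: [0.5218, -0.2974, 0.1729]
tool_rot: [0.63, 0.776, 0.0, 0.0]
force: [1.2, 0.9, -0.0]
finger_gap: 1.003
```

Call:
{"api": "play_rows", "payload": {"steps": [[[0,0,0.03,0,0,0],[0,0,0.03,0,0,0],[0,0,0,0,0,0]]]}}

```text
t: 17.85
tcp_pos: [0.5202, -0.2946, 0.111]
tool_rot: [0.63, 0.776, 0.0, -0.003]
force: [-0.5, -0.1, 0.6]
finger_gap: 1.001
```

```bash
python3 - <<'E'
from d import *
to(.522,-.295,.035)
ps=manip.snapshot("scene");pt=manip.snapshot("top")
z=M[:,2];y=M[:,1]
for n,p in(("scene",ps),("top",pt)):
    im=cv2.resize(p["img"][:,:,::-1],None,fx=4,fy=4,interpolation=2)
    for X,c in((t,(0,0,255)),(t+.012*z+.047*y,(0,255,0)),(t+.012*z-.047*y,(0,255,0))):
        a=proj(p,X)*4; cv2.circle(im,(int(a[0]),int(a[1])),4,c,-1)
    c=(proj(p,t)*4).astype(int); cv2.imwrite(f"pics/w_{n}.png",im[max(0,c[1]-300):c[1]+250,max(0,c[0]-300):c[0]+300])
E
```

```text
17.85 [ 0.5202 -0.2946  0.111 ] 
 [[-0.206  0.979 -0.004]
 [ 0.979  0.206  0.004]
 [ 0.004 -0.003 -1.   ]] [-0.7   0.64  1.6   0.    0.91 -0.91] [-0.5 -0.1  0.6] 1.000916018327592
delta [-0.0011  0.0019  0.076 ]
```

View pics/w_scene.png

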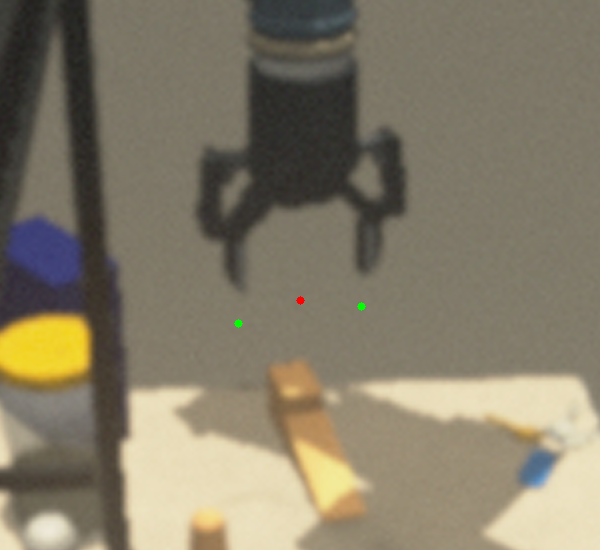

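View pics/w_top.png

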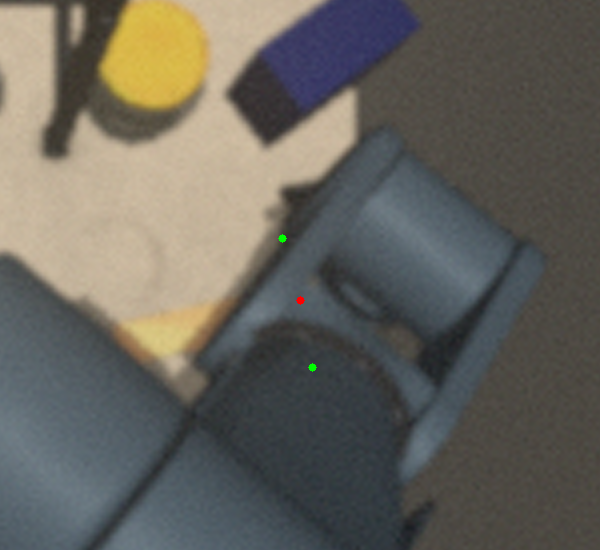

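Here too the drawn fingertips are about 30 mm short along the tool axis (tips' middle at (302,281), predicted (300,315)), while sideways they agree. The jaws are centred on the block. I'll go down in steps, watching the force and the pictures.

Call:
{"api": "play_rows", "payload": {"steps": [[[-0.001,0.001,0.027,0,0,0],[0,0.001,0.027,0,0,0],[0,0,0.026,0,0,0],[0,0,0,0,0,0]]]}}

```text
t: 18.45
tcp_pos: [0.5239, -0.2958, 0.0331]
tool_rot: [0.63, 0.777, -0.0, -0.001]
force: [0.1, 0.1, 0.5]
finger_gap: 0.999
```

```bash
python3 - <<'E'
from d import *
ps=manip.snapshot("scene")
p=ps
im=cv2.resize(p["img"][:,:,::-1],None,fx=4,fy=4,interpolation=2)
c=(proj(p,t)*4).astype(int); cv2.imwrite(f"pics/v_scene.png",im[max(0,c[1]-300):c[1]+250,max(0,c[0]-300):c[0]+300])
E
```

```text
18.45 [ 0.5239 -0.2958  0.0331] 
 [[-0.206  0.979 -0.001]
 [ 0.979  0.206  0.001]
 [ 0.001 -0.001 -1.   ]] [-0.7   0.76  1.62 -0.    0.76 -0.91] [0.1 0.1 0.5] 0.9985948712030656
```

View pics/v_scene.png

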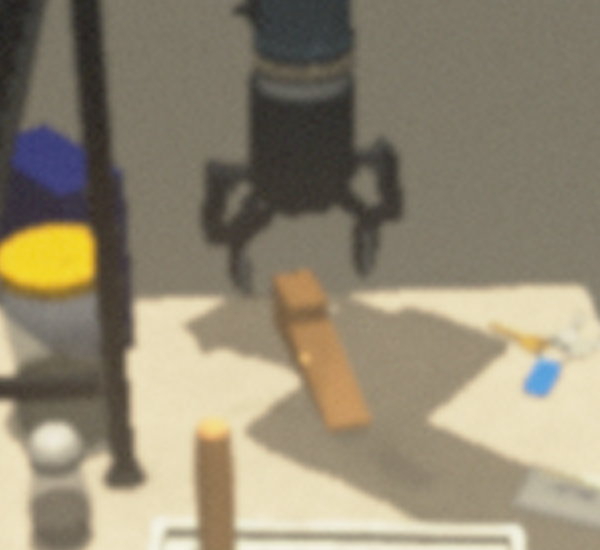

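The tips are still about at the height of the block's top (tips' middle (302,282), block top (300,285)), so I'll go lower.

Call:
{"api": "play_rows", "payload": {"steps": [[[0,0,0.008,0,0,0],[0,0,0.008,0,0,0],[0,0,0,0,0,0]]]}}

```text
t: 18.88
tcp_pos: [0.5237, -0.296, 0.0169]
tool_rot: [0.63, 0.776, 0.0, -0.0]
force: [-0.5, -0.3, -0.2]
finger_gap: 1.0
```

Call:
{"api": "play_rows", "payload": {"steps": [[[0,0,0.006,0,0,0],[0,0,0.006,0,0,0],[0,0,0,0,0,0]]]}}

```text
t: 19.25
tcp_pos: [0.5235, -0.2958, 0.0045]
tool_rot: [0.63, 0.776, 0.0, -0.001]
force: [-0.2, -0.6, 0.3]
finger_gap: 1.001
```

```bash
python3 - <<'E'
from d import *
ps=manip.snapshot("scene")
p=ps
im=cv2.resize(p["img"][:,:,::-1],None,fx=4,fy=4,interpolation=2)
c=(proj(p,t)*4).astype(int); cv2.imwrite(f"pics/u_scene.png",im[max(0,c[1]-300):c[1]+250,max(0,c[0]-300):c[0]+300])
E
```

```text
19.25 [ 0.5235 -0.2958  0.0045] 
 [[-0.205  0.979 -0.001]
 [ 0.979  0.205  0.001]
 [ 0.001 -0.001 -1.   ]] [-0.7   0.81  1.63  0.    0.7  -0.91] [-0.2 -0.6  0.3] 1.0010028102158008
```

View pics/u_scene.png

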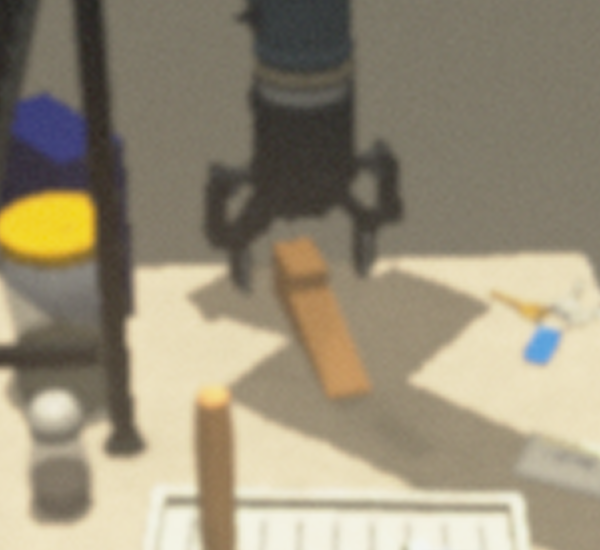

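No contact at a TCP height of 4.5 mm, which confirms the offset, and the fingers now flank the block. Closing.

Call:
{"api": "play_rows", "payload": {"steps": [[[0,0,0,0,0,0],[0,0,0,0,0,0],[0,0,0,0,0,0],[0,0,0,0,0,0],[0,0,0,0,0,0],[0,0,0,0,0,0]]], "fingers": 0, "squeeze": 50}}

```text
t: 20.05
tcp_pos: [0.5242, -0.2964, 0.0055]
tool_rot: [0.63, 0.776, -0.0, 0.0]
force: [0.5, -0.1, 2.9]
finger_gap: 0.365
```

```bash
python3 - <<'E'
from d import *
ps=manip.snapshot("scene");pt=manip.snapshot("top")
for n,p in(("scene",ps),("top",pt)):
    im=cv2.resize(p["img"][:,:,::-1],None,fx=4,fy=4,interpolation=2)
    c=(proj(p,t)*4).astype(int); cv2.imwrite(f"pics/r_{n}.png",im[max(0,c[1]-300):c[1]+250,max(0,c[0]-400):c[0]+300])
for l in("wedge_nose","free_edge"):
    print(l,[(onz(ps,d["point"],0 if l[0]=="w" else .014).round(4),round(d["score"],2)) for d in manip.pinpoint(l,ps)[:2]],[(onz(pt,d["point"],0 if l[0]=="w" else .014).round(4),round(d["score"],2)) for d in manip.pinpoint(l,pt)[:2]])
E
```

```text
20.05 [ 0.5242 -0.2964  0.0055] 
 [[-0.205  0.979  0.001]
 [ 0.979  0.205 -0.   ]
 [-0.001  0.    -1.   ]] [-0.7   0.81  1.63 -0.    0.7  -0.91] [ 0.5 -0.1  2.9] 0.3650925201987797
wedge_nose [(array([ 0.5034, -0.1593,  0.    ]), 0.81), (array([ 0.6831, -0.0692,  0.    ]), 0.48)] []
free_edge [(array([ 0.5183, -0.0435,  0.014 ]), 0.76), (array([ 0.5981, -0.0704,  0.014 ]), 0.63)] [(array([ 0.5208, -0.0353,  0.014 ]), 0.71)]
```

View pics/r_scene.png

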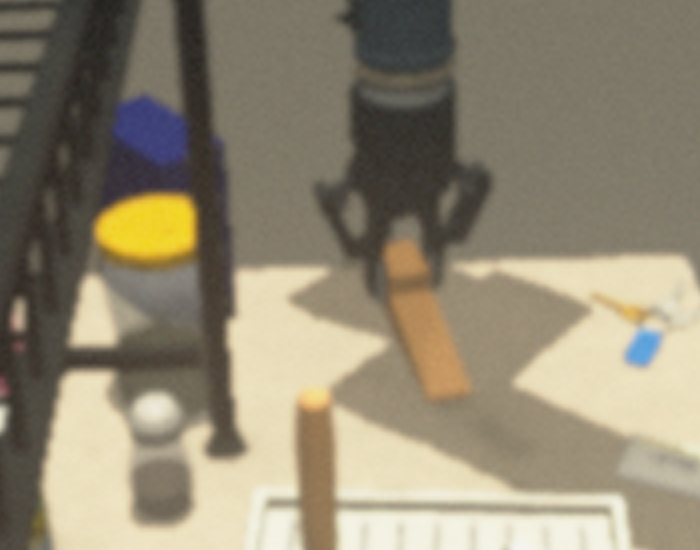

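View pics/r_top.png

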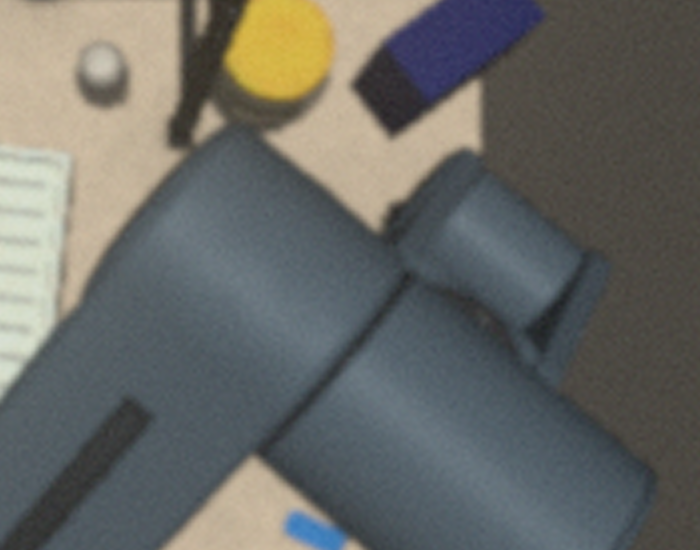

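The wedge is gripped by its block (gap 0.365 ≈ 31 mm). Now I square it to the drainer and slide it up short of the board.

Call:
{"api": "play_rows", "payload": {"steps": [[[0,0,0,0,0,4.3],[0,0,0,0,0,4.3],[0,0,0,0,0,4.3],[0,0,0,0,0,4.2],[0.02,-0.006,0,0,0,0],[0.02,-0.006,0,0,0,0],[0.02,-0.006,0,0,0,0],[0.02,-0.006,0,0,0,0],[0.02,-0.006,0,0,0,0],[0,0,0,0,0,0]]]}}

```text
t: 21.6
tcp_pos: [0.5018, -0.1896, 0.0055]
tool_rot: [0.738, 0.675, 0.0, -0.002]
force: [1.6, 4.4, 8.4]
finger_gap: 0.369
```

```bash
python3 - <<'E'
from d import *
print("yaw",np.arctan2(-M[0,0],M[1,0])); to(.5056,-.1675,t[2])
ps=manip.snapshot("scene");pt=manip.snapshot("top")
for n,p in(("scene",ps),("top",pt)):
    im=cv2.resize(p["img"][:,:,::-1],None,fx=4,fy=4,interpolation=2)
    c=(proj(p,t+[0,.1,0])*4).astype(int); cv2.imwrite(f"pics/s_{n}.png",im[max(0,c[1]-300):c[1]+250,max(0,c[0]-400):c[0]+300])
for l in("wedge_nose","free_edge"):
    print(l,[(onz(ps,d["point"],0 if l[0]=="w" else .014).round(4),round(d["score"],2)) for d in manip.pinpoint(l,ps)[:2]],[(onz(pt,d["point"],0 if l[0]=="w" else .014).round(4),round(d["score"],2)) for d in manip.pinpoint(l,pt)[:2]])
E
```

```text
21.6 [ 0.5018 -0.1896  0.0055] 
 [[ 0.09   0.996 -0.002]
 [ 0.996 -0.09   0.003]
 [ 0.003 -0.003 -1.   ]] [-0.57  0.76  1.8   0.    0.58 -0.48] [1.6 4.4 8.4] 0.36940056077875444
yaw -0.08987097825184377
delta [0.0223 0.0018 0.0001]
wedge_nose [(array([ 0.5079, -0.061 ,  0.    ]), 0.56)] [(array([0.5896, 0.1605, 0.    ]), 0.71), (array([ 0.6962, -0.0548,  0.    ]), 0.47)]
free_edge [(array([ 0.5168, -0.0435,  0.014 ]), 0.69), (array([0.5288, 0.0397, 0.014 ]), 0.27)] [(array([0.6359, 0.1857, 0.014 ]), 0.68)]
```

View pics/s_scene.png

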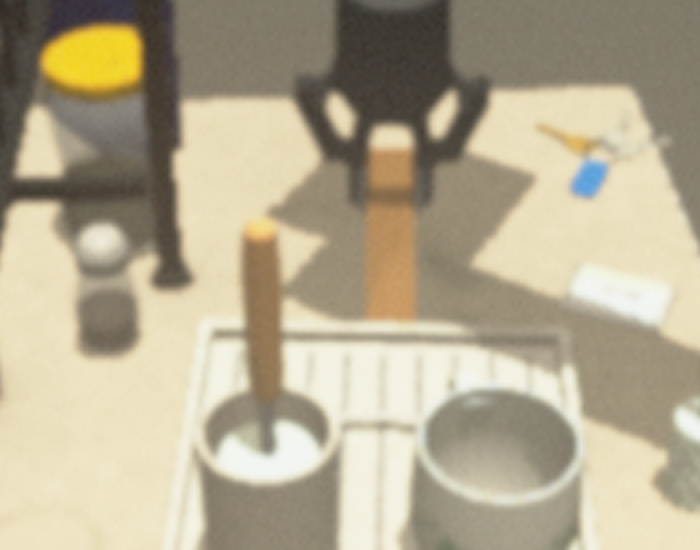

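View pics/s_top.png

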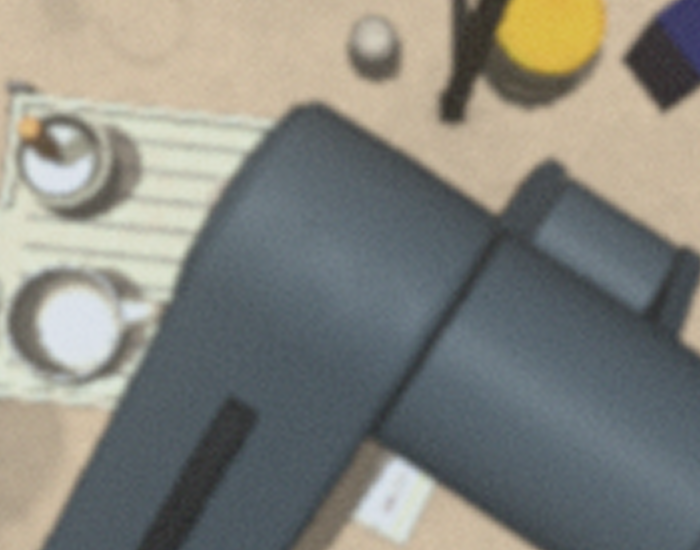

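The wedge lies square and centred (its middle at column 391, the board edge's at 385), with the nose just outside the board's edge. I'll ease off the downward press by 1 mm and push in.

Call:
{"api": "play_rows", "payload": {"steps": [[[0.01,0.0005,-0.001,0,0,0],[0.012,0.0005,0,0,0,0],[0.012,0.0005,0,0,0,0],[0.012,0,0,0,0,0],[0.012,0,0,0,0,0],[0.01,0,0,0,0,0],[0,0,0,0,0,0]]]}}

```text
t: 22.78
tcp_pos: [0.5108, -0.1253, 0.0061]
tool_rot: [0.738, 0.674, -0.0, -0.0]
force: [0.5, 0.2, -0.5]
finger_gap: 0.367
```

```bash
python3 - <<'E'
from d import *
to(.513,-.083,t[2])
ps=manip.snapshot("scene")
p=ps
im=cv2.resize(p["img"][:,:,::-1],None,fx=4,fy=4,interpolation=2)
c=(proj(p,t+[0,.1,0])*4).astype(int); cv2.imwrite(f"pics/x_{1}.png",im[max(0,c[1]-300):c[1]+250,max(0,c[0]-400):c[0]+300])
E
```

```text
22.775 [ 0.5108 -0.1253  0.0061] 
 [[ 0.09   0.996 -0.001]
 [ 0.996 -0.09   0.   ]
 [ 0.    -0.001 -1.   ]] [-0.45  0.76  1.83 -0.    0.56 -0.36] [ 0.5  0.2 -0.5] 0.3673166843603707
delta [ 0.0424 -0.0016  0.    ]
```

View pics/x_1.png

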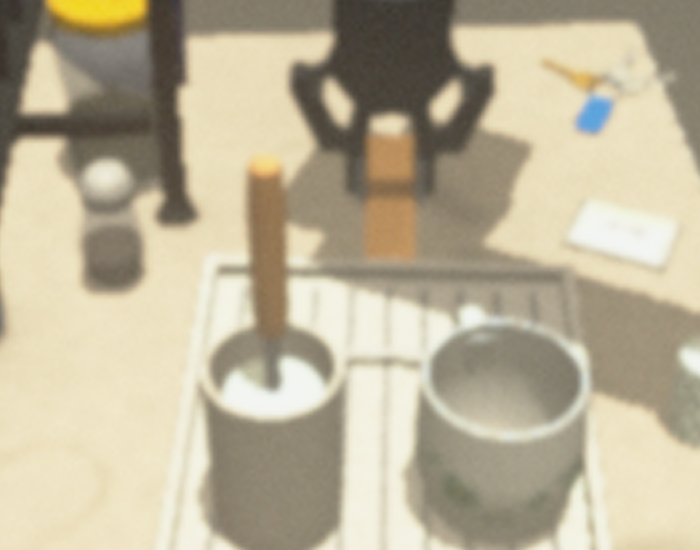

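Call:
{"api": "play_rows", "payload": {"steps": [[[0.006,0,0,0,0,0],[0,0,0,0,0,0]]]}}

```text
t: 23.08
tcp_pos: [0.5113, -0.1201, 0.0062]
tool_rot: [0.739, 0.674, -0.0, -0.0]
force: [-0.6, 0.4, -0.5]
finger_gap: 0.369
```

Call:
{"api": "play_rows", "payload": {"steps": [[[0.006,0,0,0,0,0],[0,0,0,0,0,0]]]}}

```text
t: 23.32
tcp_pos: [0.5123, -0.1142, 0.006]
tool_rot: [0.739, 0.674, 0.0, 0.0]
force: [0.4, -1.3, -5.1]
finger_gap: 0.37
```

Call:
{"api": "play_rows", "payload": {"steps": [[[0.006,0,0,0,0,0],[0,0,0,0,0,0]]]}}

```text
t: 23.58
tcp_pos: [0.5129, -0.1083, 0.0061]
tool_rot: [0.739, 0.674, 0.0, 0.0]
force: [1.4, -3.2, -5.4]
finger_gap: 0.37
```

Call:
{"api": "play_rows", "payload": {"steps": [[[0.006,0,0,0,0,0],[0,0,0,0,0,0]]]}}

```text
t: 23.82
tcp_pos: [0.513, -0.1018, 0.0061]
tool_rot: [0.739, 0.674, 0.0, -0.0]
force: [0.7, -2.1, -6.3]
finger_gap: 0.362
```

```bash
python3 - <<'E'
from d import *
to(.513,-.083,t[2])
ps=manip.snapshot("scene")
p=ps
im=cv2.resize(p["img"][:,:,::-1],None,fx=4,fy=4,interpolation=2)
c=(proj(p,t+[0,.1,0])*4).astype(int); cv2.imwrite(f"pics/x_{2}.png",im[max(0,c[1]-300):c[1]+250,max(0,c[0]-400):c[0]+300])
E
```

```text
23.825 [ 0.513  -0.1018  0.0061] 
 [[ 0.091  0.996 -0.   ]
 [ 0.996 -0.091  0.   ]
 [ 0.    -0.    -1.   ]] [-0.41  0.76  1.83  0.    0.55 -0.32] [ 0.7 -2.1 -6.3] 0.3624029888608427
delta [ 0.0187 -0.0018  0.    ]
```

View pics/x_2.png

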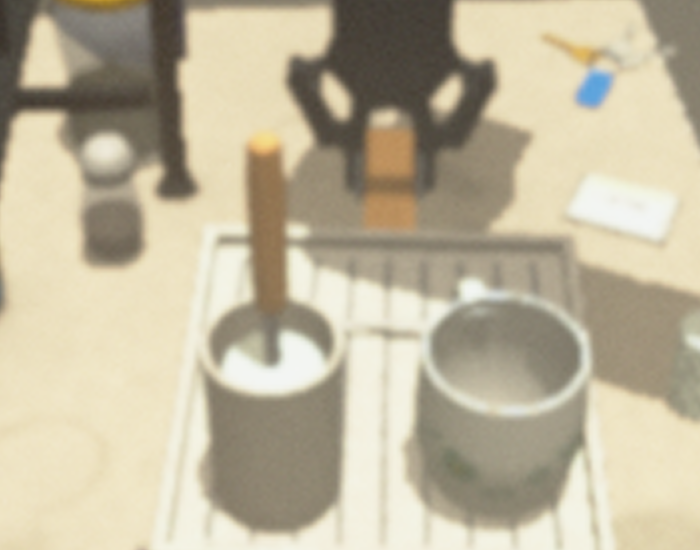

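The board was met between y = −0.120 and −0.114 (the force jumps there), as predicted (−0.116). 18 mm more gives a lift of about 8 mm.

Call:
{"api": "play_rows", "payload": {"steps": [[[0.006,0,0,0,0,0],[0.006,0,0,0,0,0],[0.006,0,0.0006,0,0,0],[0,0,0,0,0,0],[0,0,0,0,0,0]]]}}

```text
t: 24.5
tcp_pos: [0.5145, -0.0835, 0.0055]
tool_rot: [0.739, 0.674, 0.0, -0.001]
force: [0.7, 1.9, -4.1]
finger_gap: 0.371
```

```bash
python3 - <<'E'
from d import *
ps=manip.snapshot("scene");pt=manip.snapshot("top")
p=ps
im=cv2.resize(p["img"][:,:,::-1],None,fx=4,fy=4,interpolation=2)
c=(proj(p,t+[0,.1,0])*4).astype(int); cv2.imwrite(f"pics/x_{3}.png",im[max(0,c[1]-300):c[1]+250,max(0,c[0]-400):c[0]+300])
cv2.imwrite("pics/scene9.png",cv2.resize(ps["img"][:,:,::-1],(800,600)))
a0=cv2.cvtColor(cv2.imread("pics/scene5.png"),cv2.COLOR_BGR2GRAY)
yd=np.array([.09,.996,0]);xd=np.array([.996,-.09,0]);F=np.array([.518,-.033,0])
for s in(-.09,.09):
    print("free corner pixel by lift", [((proj(ps,F+xd*s+[0,0,.036+h])/.7)).round(1).tolist() for h in(0,.008,.016)])
a=cv2.imread("pics/scene5.png");b=cv2.imread("pics/scene9.png")
w=np.hstack([a[325:375,340:510],b[325:375,340:510]]);w=np.vstack([a[325:375,340:510],b[325:375,340:510]])
cv2.imwrite("pics/cmp.png",cv2.resize(w,None,fx=4.5,fy=4.5,interpolation=2))
E
```

```text
24.5 [ 0.5145 -0.0835  0.0055] 
 [[ 0.092  0.996 -0.001]
 [ 0.996 -0.092  0.001]
 [ 0.001 -0.001 -1.   ]] [-0.38  0.76  1.84  0.    0.55 -0.29] [ 0.7  1.9 -4.1] 0.3712037283393121
free corner pixel by lift [[475.8, 340.8], [476.2, 337.2], [476.5, 333.6]]
free corner pixel by lift [[371.4, 338.7], [371.2, 335.2], [371.1, 331.5]]
```

View pics/x_3.png

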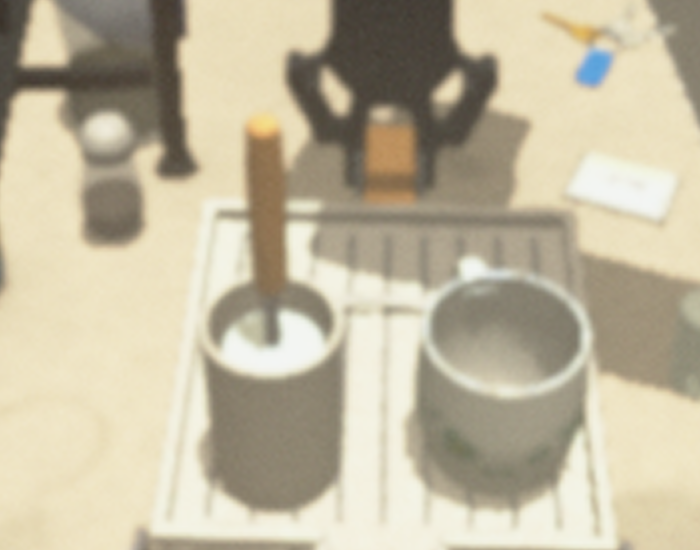

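View pics/cmp.png

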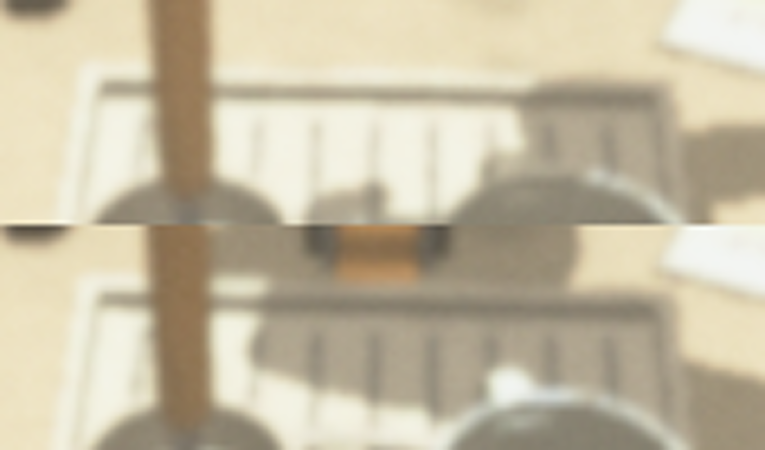

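The board's edge rose 3.3 px in the picture, where 8 mm should give 3.5 px. The fingers sit well clear of the board and the brush stands in the cup. I'll settle briefly, check once more and hand in.

Call:
{"api": "play_rows", "payload": {"steps": [[[0,0,0,0,0,0],[0,0,0,0,0,0],[0,0,0,0,0,0],[0,0,0,0,0,0]]]}}

```text
t: 25.1
tcp_pos: [0.5144, -0.0843, 0.0055]
tool_rot: [0.739, 0.674, -0.0, -0.0]
force: [-0.5, 2.3, -3.9]
finger_gap: 0.363
```

```bash
python3 - <<'E'
from d import *
print(manip.sign_off())
E
```

```text
25.1 [ 0.5144 -0.0843  0.0055] 
 [[ 0.091  0.996 -0.001]
 [ 0.996 -0.091  0.   ]
 [ 0.    -0.001 -1.   ]] [-0.38  0.76  1.84  0.    0.55 -0.29] [-0.5  2.3 -3.9] 0.36257229923073186
the job is handed in; nothing more can be done
None
```

I scrubbed the cup with two 60 mm strokes up and down, bristles inside throughout, and left the brush standing in it, released. I then gripped the wedge by its block, squared it to the drainer and pushed it nose first under the middle of the free end. The job went in at 25.1 s with the wedge still gripped; no verdict came back.

**Last checks:**
- **Lift:** the board's edge rose about 3.3 px in the scene picture, or roughly 7.6 mm (3.5 px would be 8 mm). By the tool position the nose is about 75 mm under the edge.
- **Wedge:** the gap held at about 0.36 (31 mm). It lies within about 0.01 rad of square and near the middle, and the fingers are clear of the board.
- **Other things:** those I could see in the last pictures looked unmoved. I viewed no top picture at the end.

**What disagreed:**
- **Fingertip reach:** the pictures showed the fingertips about 30 mm shorter along the tool axis than stated. My first close on the brush caught only the edge of the handle, so I opened, advanced 32 mm in total and gripped again. I set the wedge grip height from the pictures in the same way.
- **Wedge on the worktop:** at the end the wrist felt about 4 N downward, so the gripper carries part of the load. The wedge may sit up to about 1 mm off the worktop (limit 5 mm).

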